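# Shoot the safety bolt of a lens curing box

### The job

Bolt the cover of the lens curing box shut before the lamp is used: press the yellow safety catch fully down with one fingertip and, keeping it down, push the red tab of the bolt with the other fingertip until the bolt is fully home in the keeper on the cover. Then take the hand away so that the catch springs up again and locks the bolt. Only press and push, grasp nothing, and leave the small things on and round the box where they are.

Things in the scene. Friction and masses are not known exactly. Their poses are not given: they have to be found in the camera images.
- curing_box: Fixed off-white box, 180 mm (own x) by 320 mm (own y), 55 mm high; origin at the centre of its underside, z up. At own y > 0 its top is the closed cover with an amber window; at own y < 0 a white panel with catch and bolt side by side, both running along own y. The bolt moves toward own +y (the robot's left). Bolt guides and keeper rise 20 mm above the box top.
- catch_top (a point): Centre of the upper face of the yellow catch, a long ribbed pad, 26 mm (box x) by 94 mm (box y), on a plunger. When up the face is 38 mm above the box top. It lies at box x = -30 mm, y = -90 mm, 60 mm from the line of the bolt.
- catch (a joint): How far the catch is pressed, straight down: 0 = up, 0.010 m = fully down (hard stop); spring 3 N at first, 7 N at the bottom. Pressed less than 6 mm, its tooth stands among the bolt's lugs and stops it. Let go, it springs up wherever a gap of the bolt is over the tooth: at the start, half way, and with the bolt more than 33 mm out.
- bolt_tab (a point): Centre of the top of the bolt's red upright tab: 24 mm (box x) by 10 mm (box y), top 48 mm above the box top, the bar under it 16 to 18 mm. It stands at box x = +30 mm, and y = -90 mm when drawn back. Push its -y side toward +y. A fingertip on the fully pressed catch is 28 mm above the box top; the other at that height overlaps the tab by 20 mm.
- bolt (a joint): Travel of the bolt along box +y: 0 = drawn back, 0.036 m = fully home in the keeper (hard stop). Slides with 1.5 N of friction and stays where it is left.
- loupe: Black round loupe, 35 mm across, 32 mm high, standing on the cover; origin at its underside. Loose; only to be left alone.
- lens_gauge: White dial lens gauge, 61x43x13 mm, lying on the cover; origin at its underside. Loose; only to be left alone.
- usb_stick: Blue USB stick, 17x55x8 mm, lying on the worktop right of the box; origin at its underside. Loose; only to be left alone.
- yellow_driver: Small screwdriver with a yellow handle, 13x134x12 mm, on the worktop right of the box; origin at its underside. Loose; only to be left alone.
- screw_jar: Small white jar with a blue lid, 42 mm across, 30 mm high, on the worktop left of the box; origin at its underside. Loose; only to be left alone.

How it is judged:
By the outcome, as a careful person would: the job done as asked, in the order asked, and still so for the second after the job is handed in, with the robot touching nothing.
It also fails if it takes over 32 s, if anything falls off the work surface, if the arm or the gripper's body presses on something with over 40 N, if the wrist force passes 120 N, or if a joint passes its speed limit or range.

### The arm

A 6-joint arm with a two-finger parallel gripper is mounted at the origin on a cart in front of the work surface, level with it; the furniture and walls round the work are solid. World frame = base frame: x ahead of the robot, y to its left, z up, the work surface at z = 0. Lengths are in m, angles in rad, forces in N, time in s.
With the tool pointing down it reaches from about 0.375 to 0.975 m from the base axis. Payload 3.8 kg.
Tool frame: the origin (TCP) lies midway between the tips of the shut fingers; the grasp point (between the pads) lies 19 mm behind it; z points along the fingers, y is the line along which they close (so a half turn about z gives the same grasp; the last joint's range is limited). The gripper opens to 85 mm and grips with 20 to 120 N. Pads are 22 mm wide; open, the fingers measure 114 mm over their backs; the gripper's body (76 mm by 85 mm) begins 54 mm behind the grasp point. The pads swing forward as they close: fully open they stand 13 mm farther back than shut.
Start: joints at [1.29, 0.264, 1.604, -0, 1.274, -0.037], TCP at [0.163, 0.655, 0.231] pointing down, gripper open.
Joint ranges: [-2.63, 2.63], [-0.94, 2.18], [0.31, 2.57], [-1.31, 4.45], [0, 2.66], [-2.55, 2.55]. Speed limits (rad/s): [2.57, 2.57, 3.14, 3.14, 3.14, 3.14].

### API

Orientations are given as a rotation vector (axis times angle).
In Python, from workcell import status, read_camera, workorder, masks_of gives the robot as it stands.
- The arm moves only by the tool drive_tool, never from a script. Its argument "rows" is a list of rows, each a list of 7 numbers: the turn, a rotation vector about the tool's x, y, z in degrees, then the shift along the tool's x, y, z in m, then the opening, from 0 (shut) to 1 (fully open). In form: [[ax, ay, az, tx, ty, tz, claw], ...]. A call has 1 to 8 rows; each row shifts and turns the commanded pose from where the row before left it, along the tool's axes as they then stand; what a row does not reach is not made up. A row lasts 1/12 s, in which the tool goes at most 41.7 mm and 7.16 degrees, less where a joint would pass 70% of its speed; a pose out of reach is approached as far as the arm can. A call is refused whole if a number of a shift passes 0.0417 or a number of a turn 7.16, either way. A call with a gripper value outside its range is refused whole. The fingers move at their own pace and stop on an object; "force" is the grip in N (left out, the last holds). Time passes only in rows, so rows that do not move let the fingers close. It gives the time, the measured TCP pose, the force, the opening and the grip force at its end, in the units of the state.
- status.read_state(): the state, without advancing time (a new reading comes with each control period).
- read_camera(name): name is "side" or "top"; returns a dict with "color" (420x560x3 uint8, red, green, blue), "intrinsics" (3x3 intrinsics, pixels), "world_from_camera" (4x4, takes a point from camera to world coordinates). Camera axes: x right, y up, looking along -z (the intrinsics and any distortion apply to the point x, -y, -z); pixel columns grow to the right and rows downward; lengths in m; the calibration is good to about 2 mm. A picture is of the moment at which its call begins. There is no depth.
- workorder.finish_job(): hands the job in; it is judged then, once.
Trained networks look in a picture, given as the dict that the camera call returned (one of the last four; its "shot" number tells which), for a name from the list of things; names that differ only in an ending like _2 or _b are one class to them, and where a whole thing is asked for, a point or a joint stands for the part that bears it (a point fixed in the world has none). Each returns a list of dicts, best first, with "score" (0 to 1); they miss things now and then, are a little off and sometimes report something else, mostly with a low value. They report only what shows in the picture. A call takes as long as a camera call.
- masks_of(picture, name): "mask" (420x560 bool, what is visible of it) and "bbox" ([left, top, right, bottom] in pixels, round what is visible of it).
The state is a dict: "time": time; "q": joint angles; "joint_vel": joint speeds; "joint_torque": joint torques, N m; "tool_pos": TCP position; "tcp_rot": TCP orientation; "wrist_force": force on the tool from outside, world axes, zero at the start; "torque": the same for the moment, N m; "width": opening from 0.0 (shut) to 1.0 (fully open); "grip_force": force on a finger pad.
Only numpy, scipy, OpenCV 4.12 (cv2) and the standard library are available. Lean on these libraries where they do the work, as an engineer would, in place of code of your own. Each camera call takes 0.05 s, during which the arm holds its last target. There are 200 camera calls.

## Working session

There is one attempt and no reset: what is moved stays moved. The work goes in short steps, Python scripts to look and compute and a tool call to move; the robot and the scene stay as the last step left them, time stands still between calls to the robot, and variables do not carry over. Pictures are saved under pics/ and viewed, at most 10 in all, crops included, and the job is handed in when it is done.

Besides the shell and the picture viewer there is one more tool, called after "Request:" by a JSON object that holds its "name" and its "arguments". drive_tool: Moves the arm, as the interface text tells. Its arguments: {"type":"object","properties":{"rows":{"type":"array"},"force":{"type":"number"}},"required":["rows"]}

```bash
mkdir -p pics
cat > h.py <<'E'
import numpy as np, cv2
from workcell import status, read_camera, workorder, masks_of
def ray(p,u,v):
    K=np.array(p["intrinsics"]);T=np.array(p["world_from_camera"])
    d=np.linalg.inv(K)@[u,v,1]; d=T[:3,:3]@[d[0],-d[1],-d[2]]
    return T[:3,3],d
def at(p,u,v,z):
    o,d=ray(p,u,v); return o+d*(z-o[2])/d[2]
def proj(p,X):
    K=np.array(p["intrinsics"]);T=np.array(p["world_from_camera"])
    c=T[:3,:3].T@(np.array(X)-T[:3,3]); q=K@[c[0],-c[1],-c[2]]; return q[:2]/q[2]
E
python3 - <<'E'
from h import *
s=status.read_state(); print(s)
for n in("top","side"):
    p=read_camera(n); print(n,[k for k in p if k!="color"],p["intrinsics"],p["world_from_camera"])
    cv2.imwrite(f"pics/{n}0.png",p["color"][:,:,::-1])
    for t,z in(("curing_box",.055),("catch",.093),("bolt",.103),("catch_top",.093),("bolt_tab",.103),("usb_stick",.004),("yellow_driver",.006),("screw_jar",.02),("loupe",.087),("lens_gauge",.068)):
        for m in masks_of(p,t)[:2]:
            mm=m["mask"]; v,u=np.nonzero(mm)
            r=cv2.minAreaRect(np.c_[u,v].astype(np.float32))
            print(t,round(m["score"],2),m["bbox"],len(u),np.round(at(p,u.mean(),v.mean(),z),3), [np.round(at(p,*c,z)[:2],3).tolist() for c in cv2.boxPoints(r)])
E
```

```text
{'time': 0.0, 'q': array([ 1.29011005e+00,  2.64760874e-01,  1.60535687e+00, -2.44973300e-05,
        1.27364660e+00, -3.69106360e-02]), 'joint_vel': array([ 0.00022783, -0.00115258, -0.00112389,  0.0020463 ,  0.00089841,
        0.00124361]), 'joint_torque': array([ 3.79202620e-04, -5.15093029e+01, -3.67321730e+01,  5.43232761e-05,
        1.27216318e-02, -3.20608244e-06]), 'tool_pos': array([0.16274515, 0.65436161, 0.22996603]), 'tcp_rot': array([-0.38192404, -3.11796644,  0.00337383]), 'wrist_force': array([ 0.05755793, -0.58071006,  0.62841339]), 'torque': array([-0.03485352,  0.02872967, -0.00671385]), 'grip_force': 0.0, 'width': 0.9979068416167198}
top ['intrinsics', 'world_from_camera', 'shot'] [[519.30152759   0.         284.45151886]
 [  0.         519.30152759 207.45022306]
 [  0.           0.           1.        ]] [[ 0.011853    0.99183702 -0.12695999  0.39449366]
 [-0.99953937  0.00820491 -0.02921873  0.07233579]
 [-0.02793852  0.12724783  0.9914774   1.16540318]
 [ 0.          0.          0.          1.        ]]
curing_box 0.72 [217.9, 191.9, 373.4, 279.4] 12255 [0.477
[... 2333 characters left out ...]
[0.412, 0.086]]
bolt_tab 0.93 [254.7, 211.7, 277.1, 249.7] 421 [ 0.497 -0.054  0.103] [[0.49, -0.002], [0.523, -0.005], [0.492, -0.124], [0.465, -0.12]]
usb_stick 0.81 [224.4, 302.5, 259.1, 317.0] 318 [ 0.422 -0.139  0.004] [[0.395, -0.135], [0.402, -0.112], [0.452, -0.144], [0.443, -0.165]]
yellow_driver 0.78 [256.1, 296.3, 337.2, 314.1] 392 [ 0.501 -0.145  0.006] [[0.455, -0.13], [0.462, -0.11], [0.578, -0.175], [0.568, -0.193]]
loupe 0.71 [250.0, 176.9, 262.2, 192.4] 240 [0.531 0.157 0.087] [[0.525, 0.207], [0.559, 0.197], [0.535, 0.114], [0.505, 0.123]]
lens_gauge 0.66 [257.2, 212.1, 279.2, 250.1] 425 [ 0.513 -0.001  0.068] [[0.506, 0.059], [0.542, 0.058], [0.51, -0.077], [0.48, -0.075]]
```

View pics/top0.png

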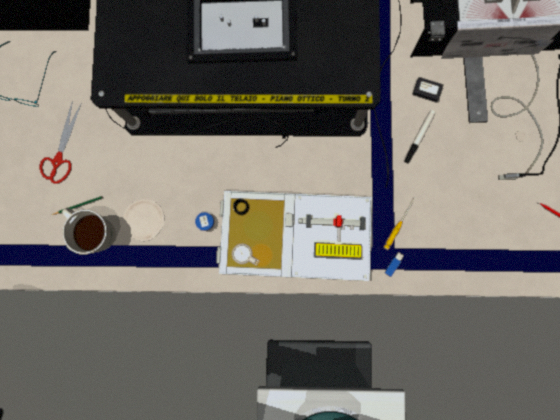

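View pics/side0.png

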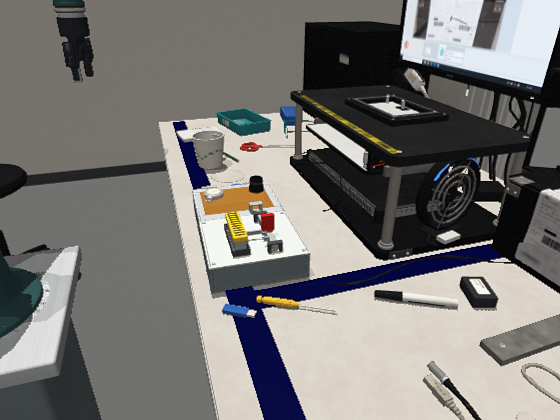

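The top view shows the box at columns 217–373 and rows 191–280, with the red tab near (339,221) and the yellow catch near (338,250). The side view shows the tab near (268,222) and the catch near (236,230), and the black platform lies well behind the box. Next I refine the positions by colour.

Run:
```python
from h import *
P={}
for n in("top","side"):
    p=P[n]=read_camera(n); h=cv2.cvtColor(p["color"],cv2.COLOR_RGB2HSV).astype(int)
    H,S,V=h[...,0],h[...,1],h[...,2]
    box=masks_of(p,"curing_box")[0]["mask"]
    near=cv2.dilate(box.astype(np.uint8),np.ones((9,9)))>0
    for nm,c,z in(("yel",(abs(H-28)<5)&(S>150)&(V>140),.093),("red",((H<8)|(H>172))&(S>150)&(V>90),.103)):
        k,l,st,ce=cv2.connectedComponentsWithStats((c&near).astype(np.uint8))
        for i in np.argsort(-st[1:,4])[:2]+1:
            v,u=np.nonzero(l==i); r=cv2.minAreaRect(np.c_[u,v].astype(np.float32))
            print(n,nm,st[i],np.round(at(p,*ce[i],z),4),[np.round(at(p,*q,z)[:2],3).tolist() for q in cv2.boxPoints(r)])
    v,u=np.nonzero(box); r=cv2.approxPolyDP(cv2.convexHull(np.c_[u,v].astype(np.int32)),4,True)[:,0]
    print(n,"hull",[(q.tolist(),np.round(at(p,*q,.055)[:2],3).tolist(),np.round(at(p,*q,0)[:2],3).tolist()) for q in r])
a=P["top"]["color"][180:290,210:385]; b=P["side"]["color"][165:300,185:320]
a=cv2.resize(a,None,fx=4.5,fy=4.5,interpolation=2); b=cv2.resize(b,None,fx=4.4,fy=4.4,interpolation=2)
cv2.imwrite("pics/ta.png",a[:,:,::-1]);cv2.imwrite("pics/sb.png",b[:,:,::-1])
```

```text
top yel [ 228  210   54   57 1159] [0.48   0.1709 0.093 ] [[0.409, 0.219], [0.525, 0.222], [0.526, 0.111], [0.411, 0.11]]
top yel [316 243  46  15 534] [ 0.4448 -0.007   0.093 ] [[0.434, 0.039], [0.459, 0.038], [0.456, -0.055], [0.431, -0.053]]
top red [334 216   9  11  72] [ 0.503 -0.006  0.103] [[0.493, 0.002], [0.514, 0.002], [0.514, -0.015], [0.493, -0.015]]
top hull [([371, 198], [0.559, -0.081], [0.567, -0.089]), ([369, 280], [0.384, -0.075], [0.383, -0.082]), ([219, 272], [0.397, 0.243], [0.397, 0.251]), ([224, 191], [0.572, 0.237], [0.58, 0.245])]
side yel [226 212  22  26 234] [ 0.4481 -0.0174  0.093 ] [[0.435, 0.029], [0.462, 0.043], [0.459, -0.056], [0.436, -0.066]]
side red [261 213  13  19 216] [ 0.5011 -0.0378  0.103 ] [[0.499, -0.004], [0.52, -0.01], [0.501, -0.072], [0.482, -0.066]]
side hull [([309, 275], [0.54, -0.146], [0.569, -0.078]), ([211, 292], [0.381, -0.142], [0.388, -0.073]), ([193, 190], [0.4, 0.236], [0.41, 0.355]), ([266, 183], [0.574, 0.225], [0.607, 0.342]), ([309, 251], [0.566, -0.08], [0.598, -0.004])]
```

View pics/ta.png

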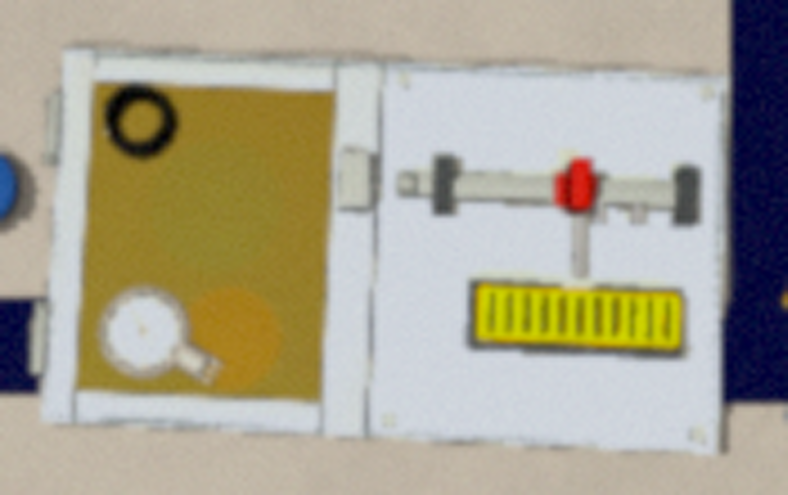

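View pics/sb.png

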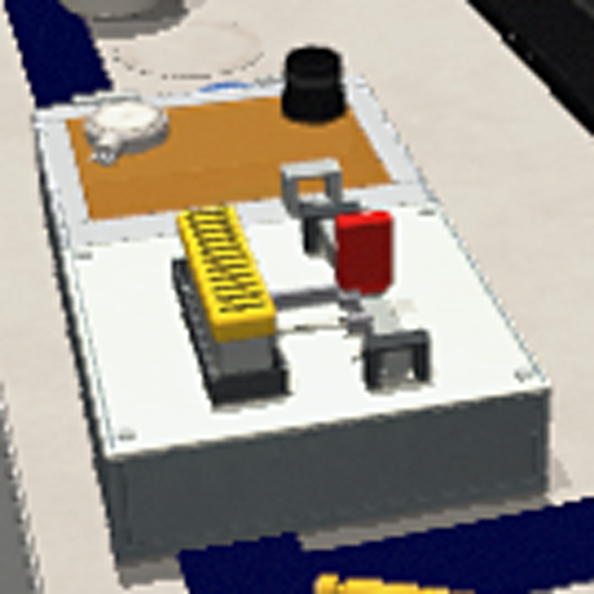

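```bash
cat >> h.py <<'E'
from scipy.spatial.transform import Rotation as Ro
YAW=np.deg2rad(-2.3); EX=np.array([np.cos(YAW),np.sin(YAW),0]); EY=np.array([-EX[1],EX[0],0])
C=np.array([.445,-.007,0])            # catch centre, box (-30,-90) mm
def boxp(p): d=np.array(p)-C; return np.round([d@EX*1e3-30,d@EY*1e3-90,(p[2]-.055)*1e3],1)
def state():
    s=status.read_state(); R=Ro.from_rotvec(s["tcp_rot"]).as_matrix()
    print("t",round(s["time"],2),"box mm",boxp(s["tool_pos"]),"F",np.round(s["wrist_force"],1),"w",round(s["width"],3))
    print("yaw err deg",round(np.degrees(np.arctan2(R[:2,1]@EY[:2],R[:2,1]@EX[:2])),2),"tilt",np.round(R[:2,2],4)); return s,R
E
python3 - <<'E'
from h import *
from scipy.optimize import fsolve
s,R0=state(); a=np.degrees(np.arctan2(R0[:2,1]@EY[:2],R0[:2,1]@EX[:2]))
N=24; T=C+30e-3*EX-.028*EY; T[2]=.15
def end(t):
    R,p=R0,s["tool_pos"].copy()
    for i in range(N):
        p=p+R@t; R=R@Ro.from_rotvec([0,0,np.radians(a/N)]).as_matrix()
    return p
x=fsolve(lambda t:end(t)-T,[-.03,0,0]); print(a/N,x,end(x),T)
E
```

```text
t 1.3 box mm [-338.4  560.2  176.3] F [ 1.1  0.3 -1.3] w 1.006
yaw err deg 78.33 tilt [-0. -0.]
3.2638490223716867 [-0.03312049 -0.00842882  0.00338662] [ 0.47385214 -0.0361814   0.15      ] [ 0.47385214 -0.0361814   0.15      ]
```

Request:
{"name": "drive_tool", "arguments": {"rows": [[0,0,3.26,-0.0331,-0.0084,0.0034,0.53],[0,0,3.26,-0.0331,-0.0084,0.0034,0.53],[0,0,3.26,-0.0331,-0.0084,0.0034,0.53],[0,0,3.26,-0.0331,-0.0084,0.0034,0.53],[0,0,3.26,-0.0331,-0.0084,0.0034,0.53],[0,0,3.26,-0.0331,-0.0084,0.0034,0.53],[0,0,3.26,-0.0331,-0.0084,0.0034,0.53],[0,0,3.26,-0.0331,-0.0084,0.0034,0.53]]}}

```text
time: 1.97
tool_pos: [0.3728, 0.4812, 0.2041]
tcp_rot: [1.08, 2.95, 0.001]
wrist_force: [0.3, 0.0, -0.3]
width: 0.527
grip_force: 0.0
```

Request:
{"name": "drive_tool", "arguments": {"rows": [[0,0,3.26,-0.0331,-0.0084,0.0034,0.53],[0,0,3.26,-0.0331,-0.0084,0.0034,0.53],[0,0,3.26,-0.0331,-0.0084,0.0034,0.53],[0,0,3.26,-0.0331,-0.0084,0.0034,0.53],[0,0,3.26,-0.0331,-0.0084,0.0034,0.53],[0,0,3.26,-0.0331,-0.0084,0.0034,0.53],[0,0,3.26,-0.0331,-0.0084,0.0034,0.53],[0,0,3.26,-0.0331,-0.0084,0.0034,0.53]]}}

```text
time: 2.63
tool_pos: [0.4838, 0.2339, 0.177]
tcp_rot: [1.717, 2.63, 0.001]
wrist_force: [1.2, -0.5, -0.2]
width: 0.531
grip_force: 0.0
```

Request:
{"name": "drive_tool", "arguments": {"rows": [[0,0,3.26,-0.0331,-0.0084,0.0034,0.53],[0,0,3.26,-0.0331,-0.0084,0.0034,0.53],[0,0,3.26,-0.0331,-0.0084,0.0034,0.53],[0,0,3.26,-0.0331,-0.0084,0.0034,0.53],[0,0,3.26,-0.0331,-0.0084,0.0034,0.53],[0,0,3.26,-0.0331,-0.0084,0.0034,0.53],[0,0,3.26,-0.0331,-0.0084,0.0034,0.53],[0,0,3.26,-0.0331,-0.0084,0.0034,0.53]]}}

```text
time: 3.3
tool_pos: [0.4747, -0.037, 0.15]
tcp_rot: [2.266, 2.174, 0.001]
wrist_force: [0.3, -0.7, -0.3]
width: 0.534
grip_force: 0.0
```

Run:
```python
from h import *
state()
a=read_camera("top");b=read_camera("side"); state()
b=cv2.resize(b["color"][140:300,170:350],None,fx=3.3,fy=3.3,interpolation=2)
cv2.imwrite("pics/s1.png",b[:,:,::-1])
```

```text
t 3.3 box mm [   0.9 -118.7   95. ] F [ 0.3 -0.7 -0.3] w 0.534
yaw err deg -0.07 tilt [ 0.0012 -0.0002]
t 3.4 box mm [  -0.5 -120.9   94.2] F [ 0.9  1.1 -0.2] w 0.532
yaw err deg -0.25 tilt [-0.0014 -0.0015]
```

View pics/s1.png

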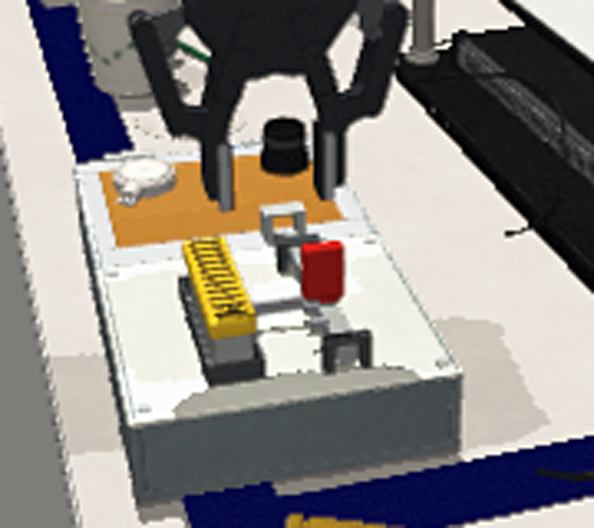

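The tips show in the crop at about (218,205) and (328,197), above the panel. I check them against the calibration.

Run:
```python
from h import *
p=read_camera("side"); state()
for u,v in((202,195),(235,207),(314,193),(345,198)):
    for z in(.147,): print((u,v),boxp(at(p,170+u/3.3,140+v/3.3,z)))
for bx in(-30,30):
  for by in(-131,-109): X=C+(bx+30)/1e3*EX+(by+90)/1e3*EY; X[2]=.147; q=proj(p,X); print(bx,by,np.round((q-[170,140])*3.3))
```

```text
t 3.45 box mm [   0.2 -119.    94.5] F [ 0.2  0.8 -0.3] w 0.525
yaw err deg -0.15 tilt [-0.0003  0.    ]
(202, 195) [ -32.5 -101.7   92. ]
(235, 207) [ -18.4 -119.6   92. ]
(314, 193) [  24.7 -114.1   92. ]
(345, 198) [  39.  -123.9   92. ]
-30 -131 [217. 220.]
-30 -109 [209. 201.]
30 -131 [332. 206.]
30 -109 [321. 188.]
```

Request:
{"name": "drive_tool", "arguments": {"rows": [[0,0,0,0,-0.003,0.02,0.53],[0,0,0,0,0,0.02,0.53],[0,0,0,0,0,0.01,0.53],[0,0,0,0,0,0.004,0.53],[0,0,0,0,0,0,0.53]]}}

```text
time: 3.87
tool_pos: [0.471, -0.0343, 0.0947]
tcp_rot: [-2.261, -2.178, 0.002]
wrist_force: [-0.2, -0.0, 1.1]
width: 0.526
grip_force: 0.0
```

Request:
{"name": "drive_tool", "arguments": {"rows": [[0,0,0,0,0,0.003,0.53],[0,0,0,0,0,0.003,0.53],[0,0,0,0,0,0,0.53]]}}

```text
time: 4.12
tool_pos: [0.4729, -0.035, 0.0905]
tcp_rot: [2.262, 2.177, 0.003]
wrist_force: [1.1, 0.6, 2.7]
width: 0.532
grip_force: 1.2
```

Request:
{"name": "drive_tool", "arguments": {"rows": [[0,0,0,0,0,0.003,0.53],[0,0,0,0,0,0,0.53],[0,0,0,0,0,0,0.53]]}}

```text
time: 4.37
tool_pos: [0.4728, -0.0351, 0.0876]
tcp_rot: [2.263, 2.177, 0.003]
wrist_force: [0.8, 2.1, 3.2]
width: 0.53
grip_force: 1.8
```

Request:
{"name": "drive_tool", "arguments": {"rows": [[0,0,0,0,0,0.003,0.53],[0,0,0,0,0,0,0.53],[0,0,0,0,0,0,0.53]]}}

```text
time: 4.62
tool_pos: [0.4727, -0.0352, 0.0843]
tcp_rot: [2.263, 2.177, 0.003]
wrist_force: [2.9, 2.5, 5.9]
width: 0.528
grip_force: 2.4
```

Request:
{"name": "drive_tool", "arguments": {"rows": [[0,0,0,0,0,0.002,0.53],[0,0,0,0,0,0,0.53],[0,0,0,0,0,0,0.53]]}}

```text
time: 4.87
tool_pos: [0.4727, -0.0352, 0.0823]
tcp_rot: [2.263, 2.177, 0.002]
wrist_force: [2.9, 2.9, 5.1]
width: 0.53
grip_force: 2.8
```

Request:
{"name": "drive_tool", "arguments": {"rows": [[0,0,0,0,0,0.002,0.53],[0,0,0,0,0,0,0.53],[0,0,0,0,0,0,0.53]]}}

```text
time: 5.12
tool_pos: [0.4728, -0.0352, 0.0807]
tcp_rot: [2.263, 2.177, 0.002]
wrist_force: [1.0, 2.5, 7.8]
width: 0.531
grip_force: 3.8
```

Request:
{"name": "drive_tool", "arguments": {"rows": [[0,0,0,0,0,0.001,0.53],[0,0,0,0,0,0,0.53],[0,0,0,0,0,0,0.53]]}}

```text
time: 5.37
tool_pos: [0.4729, -0.0353, 0.0805]
tcp_rot: [2.263, 2.177, 0.002]
wrist_force: [-0.3, 2.6, 14.1]
width: 0.526
grip_force: 6.9
```

Request:
{"name": "drive_tool", "arguments": {"rows": [[0,0,0,0,0,0.001,0.53],[0,0,0,0,0,0,0.53],[0,0,0,0,0,0,0.53]]}}

```text
time: 5.62
tool_pos: [0.473, -0.0353, 0.0804]
tcp_rot: [2.263, 2.177, 0.002]
wrist_force: [-2.9, 2.6, 20.3]
width: 0.531
grip_force: 9.9
```

The catch is on its hard stop, so I push the bolt while holding it down.

Request:
{"name": "drive_tool", "arguments": {"rows": [[0,0,0,0.004,0,0,0.53],[0,0,0,0.004,0,0,0.53],[0,0,0,0.004,0,0,0.53],[0,0,0,0.004,0,0,0.53],[0,0,0,0.004,0,0,0.53],[0,0,0,0,0,0,0.53]]}}

```text
time: 6.12
tool_pos: [0.4746, -0.0191, 0.0807]
tcp_rot: [2.253, 2.177, -0.005]
wrist_force: [-2.3, -12.8, 18.0]
width: 0.532
grip_force: 8.9
```

Request:
{"name": "drive_tool", "arguments": {"rows": [[0,0,0,0.004,0,0,0.53],[0,0,0,0.004,0,0,0.53],[0,0,0,0.004,0,0,0.53],[0,0,0,0,0,0,0.53]]}}

```text
time: 6.45
tool_pos: [0.4751, -0.0069, 0.0806]
tcp_rot: [2.254, 2.177, -0.004]
wrist_force: [-1.4, -11.9, 17.7]
width: 0.531
grip_force: 9.0
```

Run:
```python
from h import *
a=read_camera("top");b=read_camera("side"); state()
A=cv2.resize(a["color"][190:285,285:380],None,fx=4,fy=4,interpolation=2)
b=cv2.resize(b["color"][180:275,205:300],None,fx=4,fy=4,interpolation=2)
cv2.imwrite("pics/m1.png",np.hstack([A,b])[:,:,::-1])
```

```text
t 6.55 box mm [  0.1 -88.6  25.6] F [ -1.  -11.3  17. ] w 0.532
yaw err deg 0.29 tilt [ 0.0039 -0.0071]
```

View pics/m1.png

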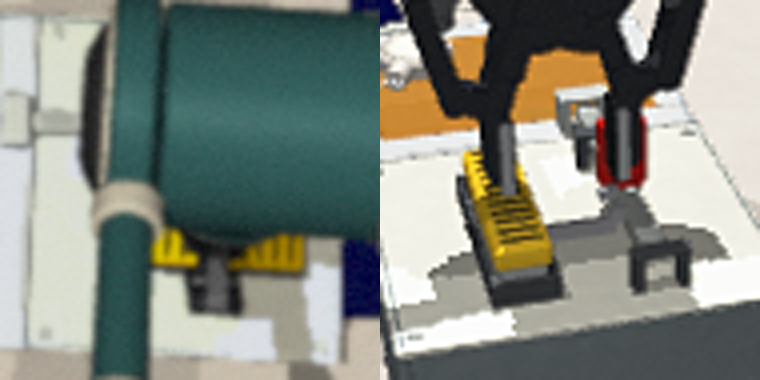

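The side view shows the left finger holding the catch down and the right finger at the tab, near (620,160), with the bolt about half way. I push on.

Request:
{"name": "drive_tool", "arguments": {"rows": [[0,0,0,0.004,0,0,0.53],[0,0,0,0.004,0,0,0.53],[0,0,0,0.004,0,0,0.53],[0,0,0,0.003,0,0,0.53],[0,0,0,0,0,0,0.53]]}}

```text
time: 6.97
tool_pos: [0.4757, 0.0084, 0.0805]
tcp_rot: [2.255, 2.177, -0.003]
wrist_force: [0.1, -10.1, 16.9]
width: 0.531
grip_force: 8.4
```

Request:
{"name": "drive_tool", "arguments": {"rows": [[0,0,0,0.002,0,0,0.53],[0,0,0,0,0,0,0.53],[0,0,0,0,0,0,0.53]]}}

```text
time: 7.22
tool_pos: [0.4757, 0.0089, 0.0805]
tcp_rot: [2.253, 2.176, -0.006]
wrist_force: [-1.6, -16.5, 16.5]
width: 0.528
grip_force: 11.5
```

Request:
{"name": "drive_tool", "arguments": {"rows": [[0,0,0,0.002,0,0,0.53],[0,0,0,0,0,0,0.53],[0,0,0,0,0,0,0.53]]}}

```text
time: 7.47
tool_pos: [0.4757, 0.0091, 0.0805]
tcp_rot: [2.252, 2.174, -0.009]
wrist_force: [-2.4, -24.6, 17.5]
width: 0.529
grip_force: 15.8
```

Request:
{"name": "drive_tool", "arguments": {"rows": [[0,0,0,-0.004,0,0,0.53],[0,0,0,-0.003,0,0,0.53],[0,0,0,0,0,-0.005,0.53],[0,0,0,0,0,-0.01,0.53],[0,0,0,0,0,-0.02,0.53],[0,0,0,0,0,-0.03,0.53],[0,0,0,0,0,-0.03,0.53],[0,0,0,0,0,-0.02,0.53]]}}

```text
time: 8.13
tool_pos: [0.4725, 0.0084, 0.1943]
tcp_rot: [-2.263, -2.178, 0.002]
wrist_force: [0.1, 0.6, -0.1]
width: 0.532
grip_force: 0.0
```

Request:
{"name": "drive_tool", "arguments": {"rows": [[0,0,0,0.02,-0.015,-0.01,0.53],[0,0,0,0.03,-0.015,0,0.53],[0,0,0,0.035,-0.01,0,0.53],[0,0,0,0.035,0,0,0.53],[0,0,0,0.035,0,0,0.53],[0,0,0,0.03,0,0,0.53],[0,0,0,0.02,0,0,0.53],[0,0,0,0,0,0,0.53]]}}

```text
time: 8.8
tool_pos: [0.4399, 0.2176, 0.2016]
tcp_rot: [-2.259, -2.182, 0.004]
wrist_force: [-0.2, 0.0, 0.2]
width: 0.527
grip_force: 0.0
```

Run:
```python
from h import *
a=read_camera("top");b=read_camera("side"); state()
A=cv2.resize(a["color"][190:285,285:380],None,fx=4,fy=4,interpolation=2)
b=cv2.resize(b["color"][180:275,205:300],None,fx=4,fy=4,interpolation=2)
cv2.imwrite("pics/m2.png",np.hstack([A,b])[:,:,::-1])
h=cv2.cvtColor(a["color"],cv2.COLOR_RGB2HSV).astype(int);H,S,V=h[...,0],h[...,1],h[...,2]
for nm,c,z in(("yel",(abs(H-28)<5)&(S>150)&(V>140),.093),("red",((H<8)|(H>172))&(S>150)&(V>90),.103)):
    c=c.copy();c[:210]=0;c[260:]=0;c[:,:290]=0;c[:,370:]=0
    v,u=np.nonzero(c);print(nm,len(u),np.round(at(a,u.mean(),v.mean(),z),4) if len(u) else 0)
```

```text
t 8.9 box mm [-44.  131.4 146.5] F [-0.2 -0.3  0.2] w 0.533
yaw err deg 0.22 tilt [-0.0031 -0.0025]
yel 557 [ 0.4447 -0.0071  0.093 ]
red 70 [0.5045 0.027  0.103 ]
```

View pics/m2.png

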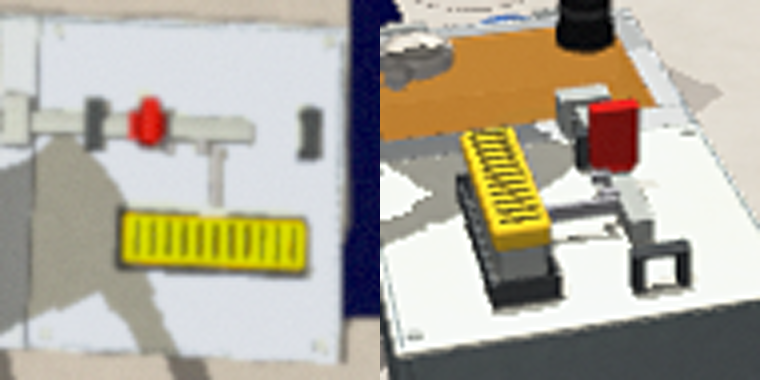

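The side view shows the catch up and the bolt in the keeper. The red centroid shift gives only about 33 mm, so I fit a model of the tab to the pictures before and after to measure the travel.

```bash
cat > fit.py <<'E'
from h import *
from scipy.optimize import minimize
def red(im):
    im=im.astype(float); return np.clip((im[...,0]-np.maximum(im[...,1],im[...,2])-20)/120,0,1)
def model(p,dx,y,zb,sh,W):
    u0,v0,u1,v1=W
    P=[]
    for a in(-12,12):
        for b in(-5,5):
            for z in(zb,48):
                X=C+(60+dx+a)/1e3*EX+(y+b)/1e3*EY; X[2]=.055+z/1e3; P.append(proj(p,X)-[u0,v0]+sh+.5)
    k=8; m=np.zeros(((v1-v0)*k,(u1-u0)*k),np.uint8)
    cv2.fillConvexPoly(m,cv2.convexHull((np.array(P)*k*16).round().astype(np.int32)),255,shift=4)
    return cv2.resize(m,(u1-u0,v1-v0),interpolation=cv2.INTER_AREA)/255.
for n,W in(("top",(310,205,355,240)),("side",(245,195,300,250))):
    p=read_camera(n); i0=cv2.imread(f"pics/{n}0.png")[:,:,::-1]; out=[]
    for im in(i0,p["color"]):
        r=red(im)[W[1]:W[3],W[0]:W[2]]; r=r/np.percentile(r[r>.3],60); r=np.clip(r,0,1); best=None
        for y0 in(0,18,36):
            f=lambda q:((model(p,q[0],q[1],20,0,W)-r)**2).sum()
            s=minimize(f,[0,y0],method="Nelder-Mead",options=dict(initial_simplex=[[0,y0],[4,y0],[0,y0+5]]))
            if best is None or s.fun<best.fun: best=s
        out.append(best.x); print(n,best.x.round(2),round(best.fun,2),round(r.sum(),1))
    print(n,"travel",(out[1]-out[0]).round(2))
E
python3 fit.py
```

```text
top [0.76 2.05] 18.6 78.2
top [ 1.16 35.68] 20.38 80.6
top travel [ 0.41 33.62]
side [ 2.84 -2.64] 113.73 375.7
side [ 3.41 31.64] 100.78 338.8
side travel [ 0.58 34.28]
```

Both views give about 34 mm of travel, which leaves it unclear whether the bolt is at 36 mm. There is time left, so I press the catch again and push harder against the stop.

Request:
{"name": "drive_tool", "arguments": {"rows": [[0,0,0,-0.02,0,0,0.53],[0,0,0,-0.035,0,0,0.53],[0,0,0,-0.035,0,0,0.53],[0,0,0,-0.035,0.01,0,0.53],[0,0,0,-0.035,0.015,0,0.53],[0,0,0,-0.035,0.015,0,0.53],[0,0,0,-0.019,0.003,0,0.53],[0,0,0,0,0,0,0.53]]}}

```text
time: 9.67
tool_pos: [0.4759, -0.0052, 0.2026]
tcp_rot: [2.27, 2.17, -0.003]
wrist_force: [0.4, 0.0, -0.3]
width: 0.525
grip_force: 0.0
```

Run:
```python
from h import *
state()
```

```text
t 9.67 box mm [  0.8 -86.9 147.6] F [ 0.4  0.  -0.3] w 0.525
yaw err deg -0.26 tilt [-0.0004 -0.002 ]
```

Request:
{"name": "drive_tool", "arguments": {"rows": [[0,0,0,0,-0.001,0.035,0.53],[0,0,0,0,0,0.035,0.53],[0,0,0,0,0,0.025,0.53],[0,0,0,0,0,0.012,0.53],[0,0,0,0,0,0,0.53]]}}

```text
time: 10.08
tool_pos: [0.471, -0.0004, 0.092]
tcp_rot: [-2.261, -2.173, 0.008]
wrist_force: [-1.1, 0.8, -0.3]
width: 0.529
grip_force: 0.0
```

Request:
{"name": "drive_tool", "arguments": {"rows": [[0,0,0,0,0,0.005,0.53],[0,0,0,0,0,0.005,0.53],[0,0,0,0,0,0.003,0.53],[0,0,0,0,0,0.002,0.53],[0,0,0,0,0,0,0.53],[0,0,0,0,0,0,0.53]]}}

```text
time: 10.58
tool_pos: [0.4754, -0.0003, 0.0818]
tcp_rot: [2.263, 2.178, 0.001]
wrist_force: [-3.4, -0.5, 6.0]
width: 0.53
grip_force: 2.9
```

Request:
{"name": "drive_tool", "arguments": {"rows": [[0,0,0,0,0,0.002,0.53],[0,0,0,0,0,0.001,0.53],[0,0,0,0,0,0,0.53],[0,0,0,0,0,0,0.53]]}}

```text
time: 10.92
tool_pos: [0.4756, -0.0003, 0.0806]
tcp_rot: [2.263, 2.178, 0.0]
wrist_force: [-8.1, 0.6, 17.6]
width: 0.527
grip_force: 8.6
```

Request:
{"name": "drive_tool", "arguments": {"rows": [[0,0,0,0.004,0,0,0.53],[0,0,0,0.004,0,0,0.53],[0,0,0,0.004,0,0,0.53],[0,0,0,0.003,0,0,0.53],[0,0,0,0,0,0,0.53]]}}

```text
time: 11.33
tool_pos: [0.4781, 0.0092, 0.0807]
tcp_rot: [2.252, 2.174, -0.007]
wrist_force: [-2.9, -24.2, 11.5]
width: 0.532
grip_force: 15.3
```

Request:
{"name": "drive_tool", "arguments": {"rows": [[0,0,0,0.003,0,0,0.53],[0,0,0,0.003,0,0,0.53],[0,0,0,0,0,0,0.53],[0,0,0,0,0,0,0.53]]}}

```text
time: 11.67
tool_pos: [0.4781, 0.0096, 0.0808]
tcp_rot: [2.247, 2.17, -0.017]
wrist_force: [-4.2, -46.8, 12.6]
width: 0.533
grip_force: 24.9
```

The bolt stops at the same place under 47 N, so it is at its hard stop. I retreat now.

Request:
{"name": "drive_tool", "arguments": {"rows": [[0,0,0,-0.005,0,0,0.53],[0,0,0,-0.005,0,0,0.53],[0,0,0,-0.003,0,-0.002,0.53],[0,0,0,0,0,-0.01,0.53],[0,0,0,0,0,-0.02,0.53],[0,0,0,0,0,-0.03,0.53],[0,0,0,0,0,-0.03,0.53],[0,0,0,0,0,-0.03,0.53]]}}

```text
time: 12.33
tool_pos: [0.4751, 0.0078, 0.2015]
tcp_rot: [2.263, 2.178, 0.0]
wrist_force: [0.5, -0.6, -0.6]
width: 0.529
grip_force: 0.0
```

Request:
{"name": "drive_tool", "arguments": {"rows": [[0,0,0,0.02,-0.015,0,0.53],[0,0,0,0.03,-0.015,0,0.53],[0,0,0,0.035,-0.01,0,0.53],[0,0,0,0.035,0,0,0.53],[0,0,0,0.035,0,0,0.53],[0,0,0,0.03,0,0,0.53],[0,0,0,0.02,0,0,0.53],[0,0,0,0,0,0,0.53]]}}

```text
time: 13.0
tool_pos: [0.4435, 0.2178, 0.2007]
tcp_rot: [-2.259, -2.183, -0.004]
wrist_force: [0.7, -0.1, 0.1]
width: 0.533
grip_force: 0.0
```

```bash
python3 fit.py
python3 - <<'E'
from h import *
b=read_camera("side"); state()
b=cv2.resize(b["color"][160:330,180:350],None,fx=3.5,fy=3.5,interpolation=2)
cv2.imwrite("pics/m3.png",b[:,:,::-1])
E
```

```text
top [0.76 2.05] 18.6 78.2
top [ 1.16 35.68] 20.1 80.4
top travel [ 0.41 33.62]
side [ 2.84 -2.64] 113.73 375.7
side [ 3.39 31.65] 100.43 338.4
side travel [ 0.56 34.29]
t 13.15 box mm [-40.8 130.7 145. ] F [-0.1 -0.   0.4] w 0.533
yaw err deg 0.16 tilt [ 0.0003 -0.0006]
```

View pics/m3.png

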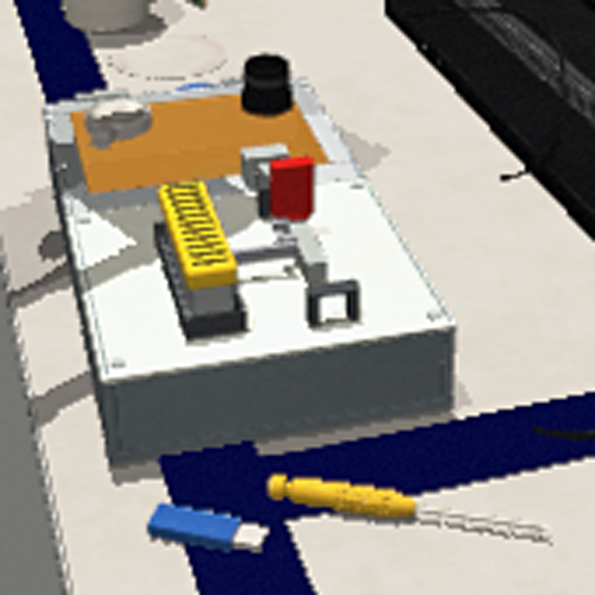

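The side view shows the catch up, with its plunger visible at (212,295), the bolt home with the tab at (292,188), and the small things undisturbed. The bolt has not moved under the harder push, so I hand in.

```bash
python3 -c "
from workcell import workorder; print(workorder.finish_job())"
```

```text
the job is handed in; nothing more can be done
None
```

The job is handed in: the bolt was pushed to its hard stop with the catch held down, the catch sprang back up, and the hand is clear. The camera fit put the travel at about 34 mm rather than 36, but a second push at 47 N did not move the bolt any further.

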